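# Show the tube's pellet to the inspection camera

### The arm

A 6-joint arm with a two-finger parallel gripper is mounted at the origin on the work surface. World frame = base frame: x ahead of the robot, y to its left, z up, the work surface at z = 0. Lengths are in m, angles in rad, forces in N, time in s.
With the tool pointing down it reaches from about 0.35 to 0.875 m from the base axis. Payload 15.5 kg.
Tool frame: the origin (TCP) lies at the very end of the fingers, on their centre line; the grasp point (between the pads) lies 19 mm behind it; z points along the fingers, x is the direction in which the jaws open and shut, and the axes are right-handed (so a half turn about z gives the same grasp; the last joint's range is limited). The gripper opens to 85 mm and grips with 20 to 120 N. Pads are 22 mm wide; open, the fingers measure 114 mm over their backs; the gripper's body (76 mm by 85 mm) begins 54 mm behind the grasp point. The pads swing forward as they close: fully open they stand 13 mm farther back than shut.
Start: joints at [-1.252, 0.494, 1.345, -0, 1.302, -0.096], TCP at [0.252, -0.572, 0.231] pointing down, gripper open.
Joint ranges: [-2.91, 2.91], [-0.82, 2.16], [0.22, 2.67], [-1.22, 4.37], [0.12, 2.79], [-3.08, 3.08]. Speed limits (rad/s): [1.89, 1.89, 2.57, 3.01, 3.01, 3.01].

### API

Orientations are given as a 3x3 rotation matrix whose columns are the frame's x, y, z axes.
In Python, from rig import ctrl, cams gives the robot as it stands. Calls block until the motion is done:
- ctrl.move_ptp(position, orientation): joint-space move of the TCP to a pose.
- ctrl.move_linear(position, orientation=None, vel=0.15, f_stop=None): straight line of the TCP; orientation=None keeps the orientation; vel is the mean speed in m/s. With f_stop (N) it stops when the force on the tool has changed by that much, and returns True; else False.
- ctrl.move_joints(angles): joint-space move.
- ctrl.gripper_open() and ctrl.clamp(newtons=None): open the fingers fully, or close them until they stop; newtons is the grip in N (None keeps the last).
- ctrl.pause(seconds).
- ctrl.inverse_kinematics(position, orientation): joint angles nearest the present ones, or None.
- cams.get_image(name): name is "side" or "top"; returns a dict with "frame" (400x640x3 uint8, blue, green, red), "mtx" (3x3 intrinsics, pixels), "dist_coeffs" ([k1, k2, p1, p2, k3] as OpenCV has them; the pictures are not rectified), "R" (3x3) and "t" (3): a world point X has camera coordinates R X + t. Camera axes: x right, y down, z forward; pixel columns grow to the right and rows downward; lengths in m; the calibration is good to about 2 mm. A picture is of the moment at which its call begins. There is no depth.
A pose or a line that the arm cannot do raises ctrl.IKError and nothing moves.
- ctrl.sign_off(): hands the job in, once; it reports no verdict.
Readings, each from a call of its own:
- ctrl.get_time_s(): time.
- ctrl.get_joint_positions(): joint angles.
- ctrl.get_dq(): joint speeds.
- ctrl.get_effort(): joint torques, N m.
- ctrl.get_position(): TCP position.
- ctrl.get_tcp_rot(): TCP orientation.
- ctrl.get_force(): force on the tool from outside, world axes, zero at the start.
- ctrl.get_torque(): the same for the moment, N m.
- ctrl.get_grip_width(): finger opening in m.
Only numpy, scipy, OpenCV 4.12 (cv2) and the standard library are available. Lean on these libraries where they do the work, as an engineer would, in place of code of your own. Each camera call takes 0.05 s, during which the arm holds its last target.

### The job

Gently draw the glass tube with the orange stopper out of the blue rack and show its pointed end to the inspection camera: hold the tube in the air in line with the camera's line of sight, stopper away from the lens, with the tip centred 6 cm in front of the lens. Finish while still holding it there, still and in a soft grip, without touching the camera; leave the other tubes standing in the rack and the beaker and flask where they are.

Things in the scene. Friction and masses are not known exactly. Their poses are not given: they have to be found in the camera images.
- tube_center (a point): Middle of the tube to show, on its axis, 60 mm above its tip; z runs from tip to stopper. Round clear glass, 28 mm in diameter, 120 mm long: glass up to 105 mm, then an ORANGE stopper, 24 mm in diameter. 40 to 85 g. Thin: breaks if the two fingers' forces on it add up to over 90 N (45 N each) or the rack presses it with over 20 N. In the rack, glass is bare from 52 to 111 mm above the table.
- tube_tip (a point): Centre of the flat tip of the tube to show (lower end, 60 mm below tube_center; same axes). The lowest 24 mm of glass taper to the tip, 12 mm across, the last 13 mm filled by a brown pellet. In the rack the tip stands 6 mm above the table.
- rack: Blue rack fixed to the table, 70 x 196 mm, 52 mm high; origin at the centre of its underside. Three holes, 34 mm wide (3 mm play round a tube), in its 6 mm top plate, at y = -60, 0 and +60 mm of its own y axis; tubes stand on its 6 mm floor, any tube in any hole. Room for fingers on its -x and +x sides.
- camera: Inspection camera fixed on a dark stand. Origin: centre of the lens front, 130 mm above the table; its z axis is the line of sight, out of the lens, upwards and roughly towards the robot, 35 degrees off vertical. Black barrel 46 mm in diameter, 83 mm long; white light ring 72 mm in diameter round it, 4 mm behind the lens front. Base plate 120 x 100 x 14 mm.
- tube_white_center (a point): Middle of a same-sized tube with a WHITE stopper in the rack, to be left in its hole (60 mm above its tip).
- tube_green_center (a point): Middle of a same-sized tube with a GREEN stopper in the rack, to be left in its hole (60 mm above its tip).
- beaker_center (a point): Middle (40 mm up) of an open glass beaker, 68 mm in diameter, 80 mm high, loose; leave it alone.
- flask_center (a point): Middle (88 mm up) of a slender glass flask with a white stopper, 64 mm in diameter at the bottom, 176 mm high, loose; leave it alone.

How it is judged:
By the outcome, as a careful person would: the job done as asked, in the order asked, and still so for the second after the job is handed in, while the arm keeps its last pose, push and grip.
It also fails if it takes over 38 s, if anything falls off the work surface, if the arm or the gripper's body presses on something with over 40 N, if the wrist force passes 120 N, or if a joint passes its speed limit or range.

## Working session

There is one attempt and no reset: what is moved stays moved. The work goes in short steps, each a Python script; the robot and the scene stay as the last script left them, time stands still between calls to the robot, and variables do not carry over. Pictures are saved under pics/ and viewed, and the job is handed in when it is done.

```bash
ls; mkdir -p pics; python3 - <<'E'
from rig import ctrl,cams
import cv2,pickle
for n in("side","top"):
    d=cams.get_image(n);cv2.imwrite(f"pics/{n}0.png",d["frame"]);pickle.dump(d,open(f"{n}0.pkl","wb"))
    print(n,d["mtx"].round(1).tolist(),d["dist_coeffs"],(-d["R"].T@d["t"]).round(3),d["R"].round(3).tolist())
print(ctrl.get_time_s(),ctrl.get_tcp_rot().round(3).tolist())
E
```

```text
pics
side [[515.8, 0.0, 316.0], [0.0, 515.8, 199.6], [0.0, 0.0, 1.0]] [-0.10172332  0.          0.          0.          0.        ] [0.066 0.878 0.884] [[-0.849, -0.528, 0.014], [-0.334, 0.516, -0.789], [0.409, -0.674, -0.614]]
top [[399.5, 0.0, 318.3], [0.0, 399.5, 202.3], [0.0, 0.0, 1.0]] [-0.10254637  0.          0.          0.          0.        ] [0.505 0.021 0.999] [[-0.021, -1.0, 0.006], [-0.995, 0.021, -0.095], [0.095, -0.008, -0.995]]
0.1 [[0.403, -0.915, -0.0], [-0.915, -0.403, 0.001], [-0.001, -0.0, -1.0]]
```

View pics/side0.png

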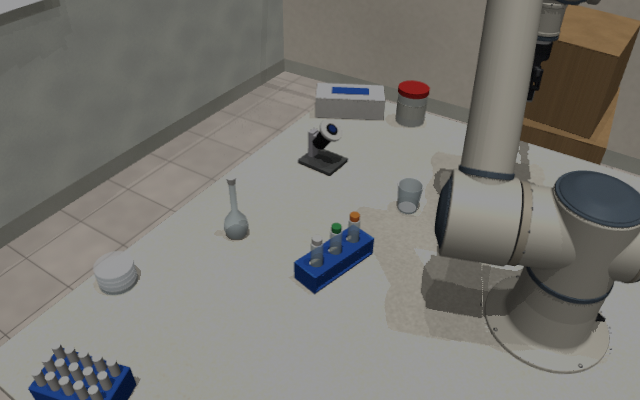

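View pics/top0.png

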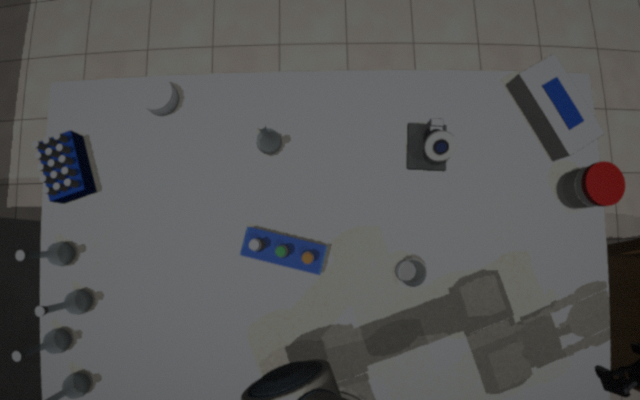

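The side view shows the orange stopper at about (355,217), the inspection camera near (328,132), the beaker at (409,196) and the flask at (236,225). In the top view, orange is at (308,258), the lens at (441,147), the beaker at (408,270) and the flask at (269,140). I'll enlarge these areas.

```bash
python3 - <<'E'
import cv2,pickle,numpy as np
def crop(n,x,y,w,h,s,name):
    f=pickle.load(open(f"{n}0.pkl","rb"))["frame"][y:y+h,x:x+w]
    f=cv2.resize(f,None,fx=s,fy=s,interpolation=cv2.INTER_CUBIC)
    if n=="top": f=np.clip(f.astype(float)*1.7,0,255).astype(np.uint8)
    for i in range(0,w,10):
        cv2.putText(f,str(x+i),(i*s,8),0,.3,(0,255,255),1);cv2.line(f,(i*s,10),(i*s,16),(0,255,255),1)
    for i in range(0,h,10): cv2.putText(f,str(y+i),(0,i*s+4),0,.3,(0,255,255),1);cv2.line(f,(20,i*s),(26,i*s),(0,255,255),1)
    cv2.imwrite(f"pics/{name}.png",f)
crop("side",290,205,90,85,7,"s_rack")
crop("side",290,110,70,70,8,"s_cam")
crop("top",235,220,100,60,8,"t_rack")
crop("top",395,110,70,65,8,"t_cam")
E
```

```text
(no output)
```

View pics/s_rack.png

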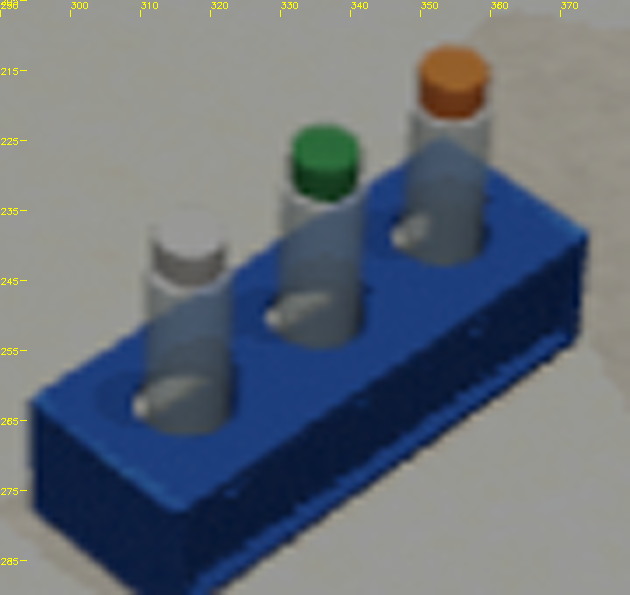

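View pics/s_cam.png

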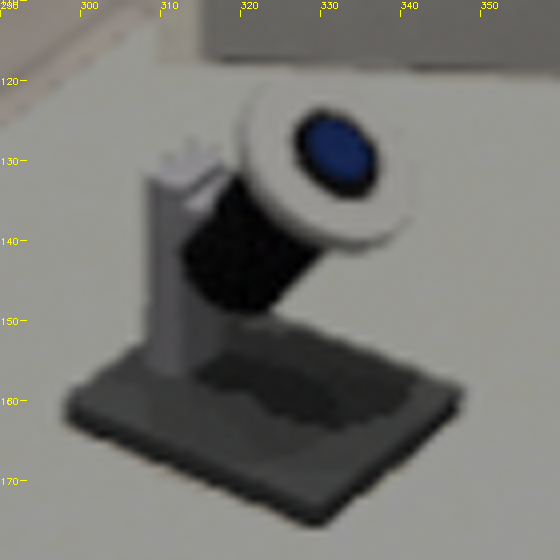

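View pics/t_rack.png

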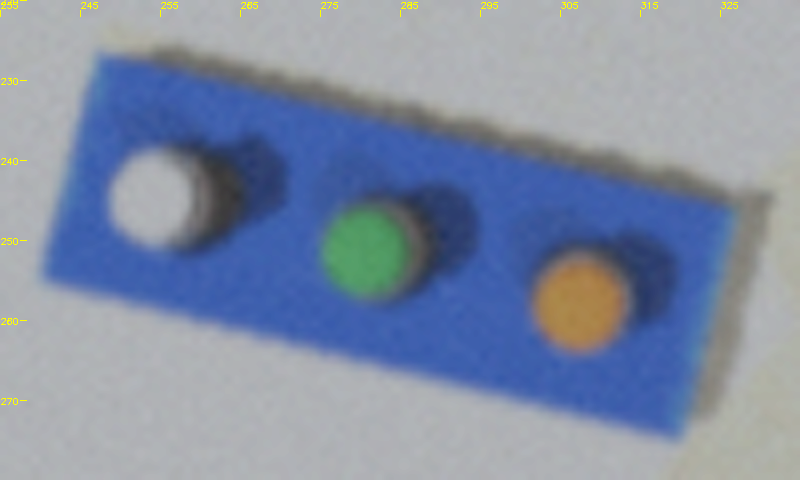

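View pics/t_cam.png

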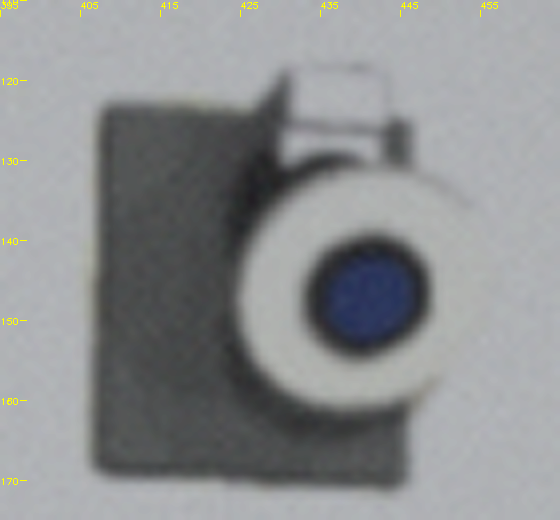

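```bash
cat > meas.py <<'E'
import cv2,pickle,numpy as np
from scipy.optimize import least_squares
C={n:pickle.load(open(f"{n}0.pkl","rb")) for n in("side","top")}
def proj(n,X):
    d=C[n];r=cv2.Rodrigues(d["R"])[0]
    return cv2.projectPoints(np.atleast_2d(X).astype(float),r,d["t"],d["mtx"],d["dist_coeffs"])[0][:,0]
def px(a,x,y,s): return (np.array(a,float)+.5)/s-.5+np.array([x,y])
def ray(n,p):
    d=C[n];q=cv2.undistortPoints(np.array(p,float).reshape(-1,1,2),d["mtx"],d["dist_coeffs"])[0,0]
    v=d["R"].T@np.r_[q,1];return -d["R"].T@d["t"],v
def plane(n,p,z):
    o,v=ray(n,p);return o+v*(z-o[2])/v[2]
def tri(ps,pt):
    return least_squares(lambda X:np.r_[(proj("side",X)[0]-ps),(proj("top",X)[0]-pt)],plane("top",pt,.1)).x
def circ(c,d,r,n=360):
    u=np.cross(d,[0,1,0.]);u/=np.linalg.norm(u);w=np.cross(d,u)
    a=np.linspace(0,2*np.pi,n)[:,None];return c+r*(np.cos(a)*u+np.sin(a)*w)
E
cat > a.py <<'E'
from meas import *
R7=lambda a:px(a,290,205,7); T8=lambda a:px(a,235,220,8)
for nm,s,t in(("or",(454,66),(581,306)),("gr",(325,148),(366,251)),("wh",(191,237),(156,198))):
    print(nm,tri(R7(s),T8(t)).round(4),plane("side",R7(s),.126).round(4),plane("top",T8(t),.126).round(4))
S=[(33,402),(445,138),(588,235),(180,508)];T=[(42,282),(100,55),(735,205),(682,438)]
# world order unknown; print
print("S",[plane("side",R7(p),.052)[:2].round(4).tolist() for p in S])
print("T",[plane("top",T8(p),.052)[:2].round(4).tolist() for p in T])
cs=lambda a:px(a,290,110,8); ct=lambda a:px(a,395,110,8)
print("lens",tri(cs((337,153)),ct((366,296))).round(4))
print("base side",[plane("side",cs(p),.014)[:2].round(4).tolist() for p in((65,402),(315,520),(465,392))])
print("base top",[plane("top",ct(p),.014)[:2].round(4).tolist() for p in((102,103),(95,472),(407,485))])
ringS=cs([(238,130),(245,180),(270,215),(300,238),(350,250),(395,232),(412,200),(250,95)])
ringT=ct([(240,297),(275,205),(320,175),(268,370),(300,400),(345,412),(405,398)])
barS=cs([(296,140),(302,168),(325,190),(360,198),(378,180),(376,150),(350,120),(320,108)])
barT=ct([(303,297),(320,335),(360,356),(405,340),(431,300),(415,250),(372,233),(325,250)])
def dirv(az,t): return np.array([np.cos(az)*np.sin(t),np.sin(az)*np.sin(t),np.cos(t)])
def res(p):
    d=dirv(p[3],np.radians(35));o=[]
    for n,P,off,r in(("side",ringS,-.004,.036),("top",ringT,-.004,.036),("side",barS,0,p[4]),("top",barT,0,p[4])):
        q=circ(p[:3]+off*d,d,r)
        q=proj(n,q);
        e=P[:,None]-q[None];D=np.linalg.norm(e,axis=2);o.append(D.min(1))
    return np.concatenate(o)
for az in(2.6,3.1,3.6):
    f=least_squares(res,np.r_[tri(cs((337,153)),ct((366,296))),az,.02])
    print(f.x.round(4),f.cost)
E
python3 a.py
```

```text
or [0.4683 0.0405 0.1241] [0.4681 0.0431 0.126 ] [0.4677 0.0401 0.126 ]
gr [0.4842 0.0988 0.1231] [0.4832 0.1021 0.126 ] [0.4837 0.0983 0.126 ]
wh [0.4995 0.1564 0.1208] [0.4971 0.1615 0.126 ] [0.4992 0.1554 0.126 ]
S [[0.5403, 0.1871], [0.4908, -0.0013], [0.4248, 0.017], [0.4751, 0.2013]]
T [[0.4745, 0.2009], [0.5413, 0.1832], [0.4932, -0.0042], [0.4253, 0.0129]]
lens [ 0.7091 -0.2641  0.1269]
base side [[0.7972, -0.2149], [0.6774, -0.1996], [0.6727, -0.3043]]
base top [[0.7991, -0.2192], [0.6796, -0.2111], [0.6739, -0.311]]
[ 0.7099 -0.2645  0.126   2.7131  0.0176] 3.4849489298090712
[ 0.7099 -0.2645  0.126   2.7085  0.0176] 3.4866741853839374
[ 0.7099 -0.2644  0.1262  2.701   0.0176] 3.4860059179769
```

```bash
cat > b.py <<'E'
from meas import *
import sys
def dirv(az,t): return np.array([np.cos(az)*np.sin(t),np.sin(az)*np.sin(t),np.cos(t)])
out=[]
for n,(x,y,w,h) in (("side",(290,110,70,65)),("top",(395,110,70,65))):
  for az in(155,165,176):
    L=np.array([.7095,-.2643,.128]);d=dirv(np.radians(az),np.radians(35))
    s=5
    f=cv2.resize(C[n]["frame"][y:y+h,x:x+w],None,fx=s,fy=s,interpolation=cv2.INTER_CUBIC)
    if n=="top": f=np.clip(f*1.7,0,255).astype(np.uint8)
    # shift so lens aligned to measured lens pixel
    tgt=px((337,153),290,110,8) if n=="side" else px((366,296),395,110,8)
    sh=tgt-proj(n,L)[0]
    for off,r,c in((-.004,.036,(0,0,255)),(0,.0176,(0,255,0)),(-.083,.023,(255,255,0))):
        q=((proj(n,circ(L+off*d,d,r))+sh-[x,y]+.5)*s).astype(np.int32)
        cv2.polylines(f,[q],True,c,1)
    cv2.putText(f,str(az),(5,315),0,.5,(0,0,255),1)
    out.append(f[:, :266] if n=="side" and 0 else f)
a=np.vstack([np.hstack(out[:3]),np.hstack(out[3:])])
cv2.imwrite("pics/ov.png",cv2.resize(a,None,fx=.76,fy=.76,interpolation=cv2.INTER_AREA))
E
python3 b.py
```

```text
(no output)
```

View pics/ov.png

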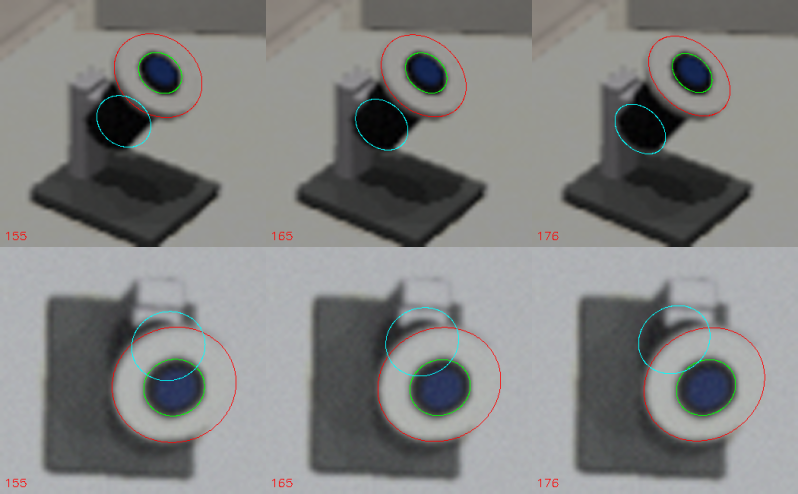

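The side overlay shows the barrel's rear end matching azimuth 176°, which is also the base plate's axis. The ring ellipse alone can't settle it. Rack yaw is about -15°, and both cameras put the orange tube at (0.468, 0.041). Next I'll fix the lens at z = 0.130 and plan the poses.

```bash
cat > plan.py <<'E'
from meas import *
from scipy.spatial.transform import Rotation as Ro
az=np.radians(176);th=np.radians(35)
d=np.array([np.cos(az)*np.sin(th),np.sin(az)*np.sin(th),np.cos(th)])
ls=px((337,153),290,110,8);lt=px((366,296),395,110,8)
L=(plane("side",ls,.13)+plane("top",lt,.13))/2
TUBE=np.array([.468,.0415])
yaw=np.radians(-15)
def Rg(flip=1):
    x=flip*np.array([np.cos(yaw),np.sin(yaw),0]);z=np.array([0,0,-1.]);return np.c_[x,np.cross(z,x),z]
def Rf(R,d=d):
    a,b=np.array([0,0,-1.]),-d
    k=np.cross(a,b);k*=np.arccos(a@b)/np.linalg.norm(k)
    return Ro.from_rotvec(k).as_matrix()@R
E
python3 - <<'E'
from plan import *
from rig import ctrl
print(plane("side",ls,.13),plane("top",lt,.13),L,d)
for fl in(1,-1):
  R=Rg(fl)
  for p,r in((np.r_[TUBE,.19],R),(np.r_[TUBE,.066],R),(np.r_[TUBE,.22],R),(L+.20*d,Rf(R)),(L+.12*d,Rf(R))):
    q=ctrl.inverse_kinematics(p,r);print(fl,p.round(3),None if q is None else np.round(q,2))
# beaker/flask rough
print(plane("top",(408,270),.08),plane("top",(269,140),.05),ctrl.get_time_s())
E
```

```text
[ 0.70735975 -0.25916722  0.13      ] [ 0.70793509 -0.2633507   0.13      ] [ 0.70764742 -0.26125896  0.13      ] [-0.57217923  0.04001067  0.81915204]
1 [0.468 0.042 0.19 ] [-0.04  0.33  1.77 -0.    1.04  0.22]
1 [0.468 0.042 0.066] [-0.04  0.54  1.9  -0.    0.71  0.22]
1 [0.468 0.042 0.22 ] [-0.04  0.29  1.73 -0.    1.12  0.22]
1 [ 0.593 -0.253  0.294] [-0.67  0.27  1.72  0.52  0.7  -0.73]
1 [ 0.639 -0.256  0.228] [-0.62  0.41  1.71  0.59  0.56 -0.78]
-1 [0.468 0.042 0.19 ] [-0.04  0.33  1.77 -0.    1.04 -2.92]
-1 [0.468 0.042 0.066] [-0.04  0.54  1.9  -0.    0.71 -2.92]
-1 [0.468 0.042 0.22 ] [-0.04  0.29  1.73 -0.    1.12 -2.92]
-1 [ 0.593 -0.253  0.294] [-0.67  0.27  1.72  0.52  0.7   2.41]
-1 [ 0.639 -0.256  0.228] [-0.62  0.41  1.71  0.59  0.56  2.36]
[ 0.4321897  -0.18960179  0.08      ] [0.75014898 0.12938074 0.05      ] 0.1
```

```bash
cat > snap.py <<'E'
from rig import ctrl,cams
import cv2,pickle,numpy as np
def snap(tag,boxes):
    for n,(x,y,w,h,s) in boxes.items():
        d=cams.get_image(n);pickle.dump(d,open(f"{n}_{tag}.pkl","wb"))
        f=cv2.resize(d["frame"][y:y+h,x:x+w],None,fx=s,fy=s,interpolation=cv2.INTER_CUBIC)
        if n=="top": f=np.clip(f.astype(float)*1.7,0,255).astype(np.uint8)
        for i in range(0,w,10):
            cv2.putText(f,str(x+i),(i*s,8),0,.3,(0,255,255),1)
        for i in range(0,h,10): cv2.putText(f,str(y+i),(0,i*s+4),0,.3,(0,255,255),1)
        cv2.imwrite(f"pics/{n}_{tag}.png",f)
E
python3 - <<'E'
from plan import *
from snap import *
R=Rg(1)
ctrl.move_ptp(np.r_[TUBE,.21],R)
ctrl.move_linear(np.r_[TUBE,.135],R,vel=.15)
snap("pre",{"side":(290,150,110,80,7),"top":(250,200,100,75,8)})
print(ctrl.get_position(),ctrl.get_time_s(),ctrl.get_force(),ctrl.get_grip_width())
E
```

```text
[0.46867802 0.04139138 0.13589068] 3.1667 [-0.12342889  0.48064975  0.07888379] 0.0852422656507836
```

View pics/side_pre.png

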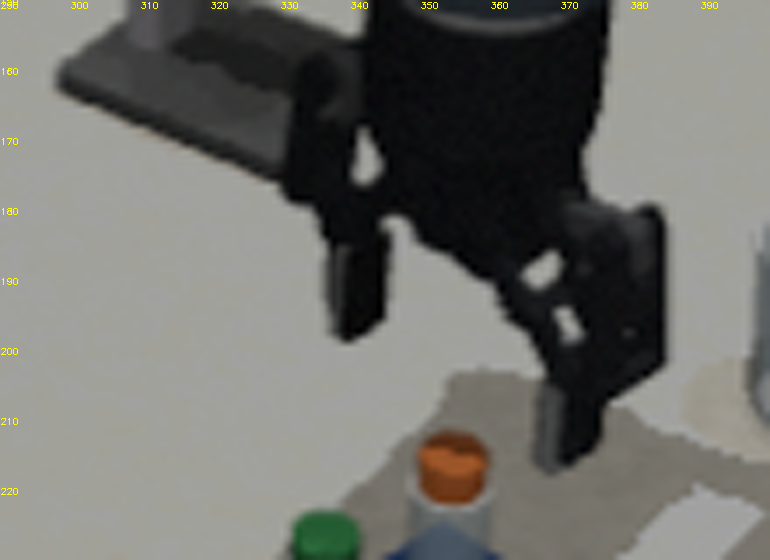

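View pics/top_pre.png

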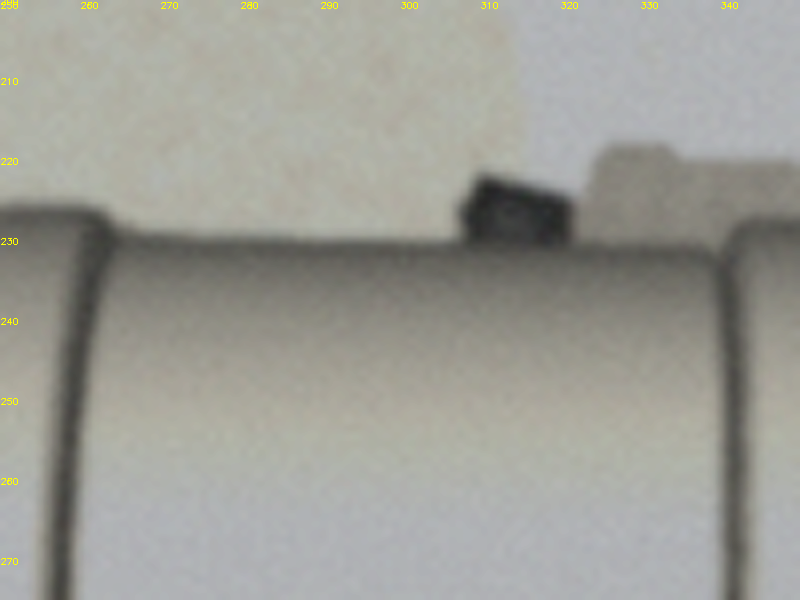

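```bash
python3 - <<'E'
from plan import *
X=np.array([.4687,.0414,.149]);rx=Rg(1)[:,0]
print(proj("side",[X,X+.05*rx,X-.05*rx]).round(1), plane("side",(355.4,207.1),.149).round(4))
print("tube top",proj("side",[[.468,.0415,.126]]).round(1))
E
```

```text
[[355.2 205.8]
 [339.7 195.9]
 [371.4 216.1]] [0.4659 0.0454 0.149 ]
tube top [[354.8 213.6]]
```

The side view shows the finger ends at (340,198) and (370.7,216), within about 1 to 2 px of prediction, so the jaws straddle the tube. The upper arm hides the tube in the top view. I'll descend and grip softly.

```bash
python3 - <<'E'
from plan import *
from snap import *
p=np.r_[TUBE,.066]
print(ctrl.move_linear(p,Rg(1),vel=.08,f_stop=6))
ctrl.pause(.2)
f0=ctrl.get_force();print(ctrl.get_position().round(4),f0.round(2))
ctrl.clamp(20)
f1=ctrl.get_force();print("dF",(f1-f0).round(2),ctrl.get_torque().round(2),ctrl.get_grip_width(),ctrl.get_position().round(4),ctrl.get_time_s())
snap("grip",{"side":(290,165,100,85,7)})
E
```

```text
False
[0.4682 0.0415 0.0664] [-0.11  0.86 -0.4 ]
dF [-1.87 -0.51  4.98] [ 0.12  0.27 -0.03] 0.02725574000561747 [0.4679 0.0415 0.066 ] 4.9333
```

View pics/side_grip.png

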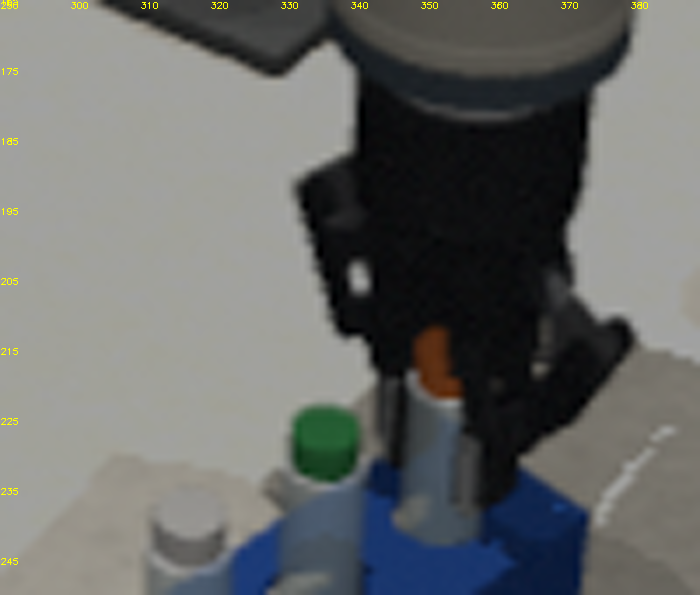

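The tube is held between the pads at about (350,230). The lateral load is only 2 N and the opening is 27 mm, which suits the 28 mm glass. I'll lift slowly, then take it clear.

```bash
python3 - <<'E'
from plan import *
from snap import *
R=Rg(1)
for z,v in((.074,.03),(.13,.06),(.225,.12)):
    ctrl.move_linear(np.r_[TUBE,z],R,vel=v)
    print(z,ctrl.get_force().round(2),round(ctrl.get_grip_width(),4),ctrl.get_time_s())
ctrl.move_ptp(L+.20*d,Rf(R))
ctrl.pause(.2)
print(ctrl.get_position().round(4),(L+.2*d).round(4),ctrl.get_force().round(2),ctrl.get_torque().round(3),ctrl.get_grip_width(),ctrl.get_time_s())
snap("out",{"side":(290,60,110,110,5),"top":(370,80,110,90,7)})
E
```

```text
0.074 [-0.52  0.47 -0.67] 0.0277 5.4
0.13 [-0.37 -0.22 -1.29] 0.0275 6.4833
0.225 [-0.25 -1.16 -1.54] 0.0272 7.425
[ 0.5934 -0.2521  0.2936] [ 0.5932 -0.2533  0.2938] [ 0.01 -0.14 -1.23] [ 0.038  0.348 -0.018] 0.02771088134574462 8.85
```

View pics/side_out.png

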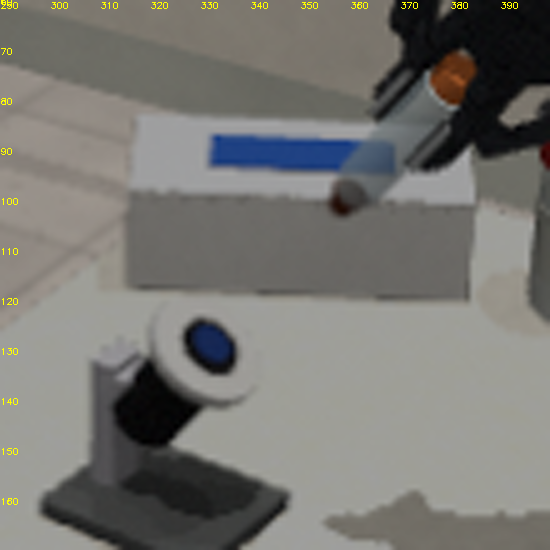

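View pics/top_out.png

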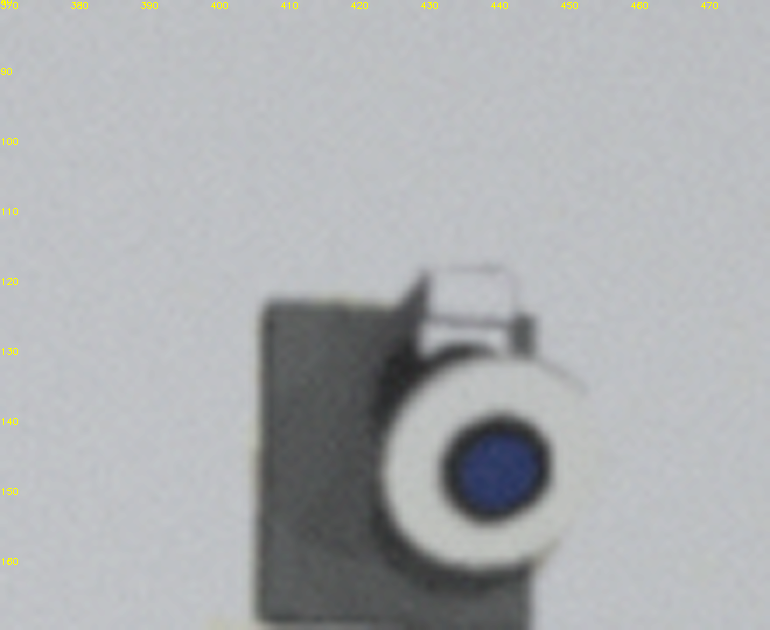

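The tube is out and held. In the side view its tip is at about (358,101) and the stopper at (380,75), pointing at the lens. I'll go in along the sight line and measure there.

```bash
python3 - <<'E'
from plan import *
from snap import *
R=Rg(1)
print(ctrl.move_linear(L+.12*d,Rf(R),vel=.06,f_stop=8));ctrl.pause(.3)
P=ctrl.get_position();Rt=ctrl.get_tcp_rot()
print((P-L-.12*d).round(4),Rt[:,2].round(4),ctrl.get_grip_width(),ctrl.get_time_s())
tip=P+.06*Rt[:,2]
for n in("side","top"):
    print(n,"tip,center,stoppertop,lens",proj(n,[tip,P,P-.06*Rt[:,2],L]).round(1).tolist())
snap("fin",{"side":(305,75,80,75,8),"top":(370,120,85,65,9)})
E
```

```text
False
[-0.     -0.0001  0.0002] [ 0.5724 -0.0402 -0.819 ] 0.02727812272688864 10.7333
side tip,center,stoppertop,lens [[342.6, 116.8], [353.9, 104.7], [366.0, 91.7], [332.0, 128.4]]
top tip,center,stoppertop,lens [[446.3, 157.2], [454.1, 169.1], [462.9, 182.7], [439.4, 146.7]]
```

View pics/side_fin.png

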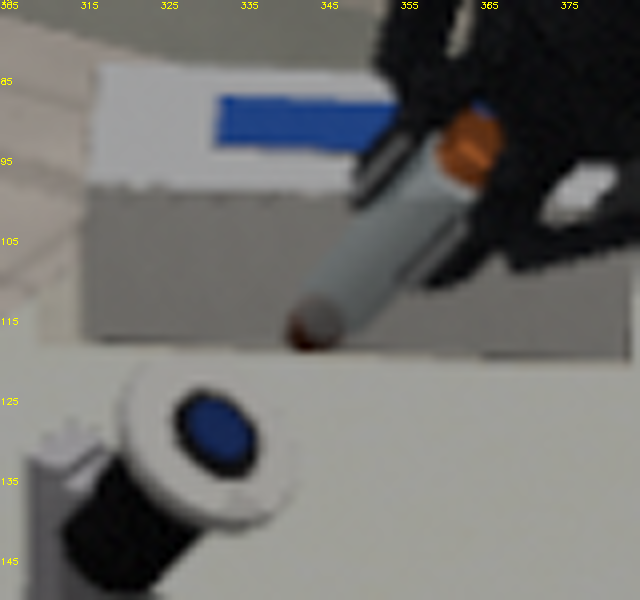

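View pics/top_fin.png

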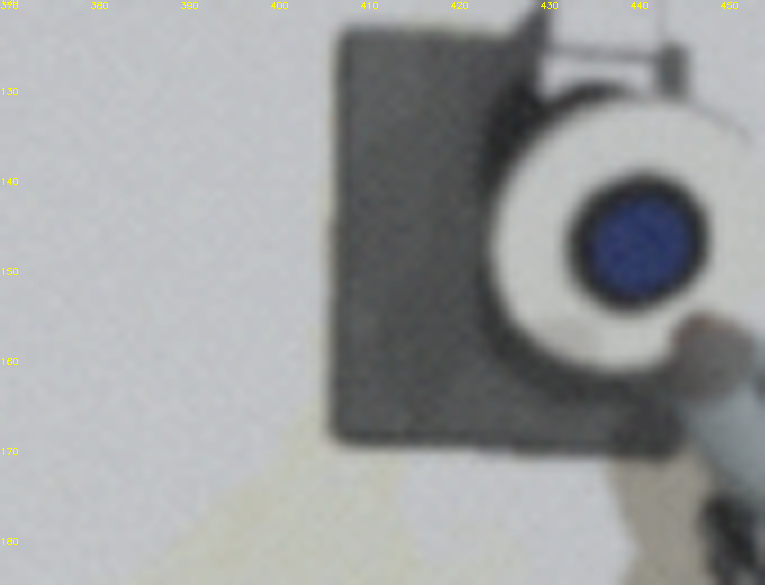

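```bash
cat > c.py <<'E'
from plan import *
ax=-d; P=L+.12*d
out=[]
for n,(x,y,w,h),obs in(("side",(318,90,50,50),ls),("top",(420,120,50,50),lt)):
    s=8
    f=pickle.load(open(f"{n}_fin.pkl","rb"))["frame"][y:y+h,x:x+w]
    f=cv2.resize(f,None,fx=s,fy=s,interpolation=cv2.INTER_CUBIC)
    if n=="top": f=np.clip(f*1.8,0,255).astype(np.uint8)
    g=f.copy()
    sh=obs-proj(n,L)[0];print(n,"shift",sh.round(2))
    for c,r,o,col in((P+.06*ax,.006,0,(0,255,0)),(P+.036*ax,.014,0,(0,255,255)),(L,.0176,1,(0,255,0)),(L-.004*d,.036,1,(0,0,255))):
        q=((proj(n,circ(c,d,r))+sh*o-[x,y]+.5)*s).astype(np.int32);cv2.polylines(g,[q],True,col,1)
    out.append(np.hstack([f,g]))
cv2.imwrite("pics/fo_s.png",out[0]);cv2.imwrite("pics/fo_t.png",out[1])
E
python3 c.py
```

```text
side shift [-0.28  0.33]
top shift [ 0.9  -0.14]
```

View pics/fo_s.png

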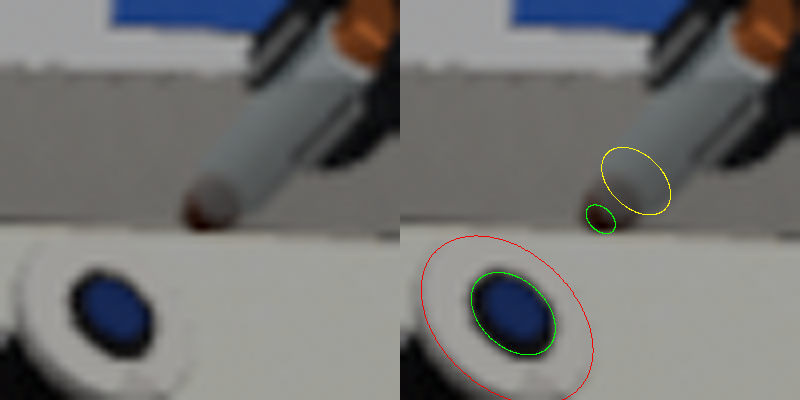

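View pics/fo_t.png

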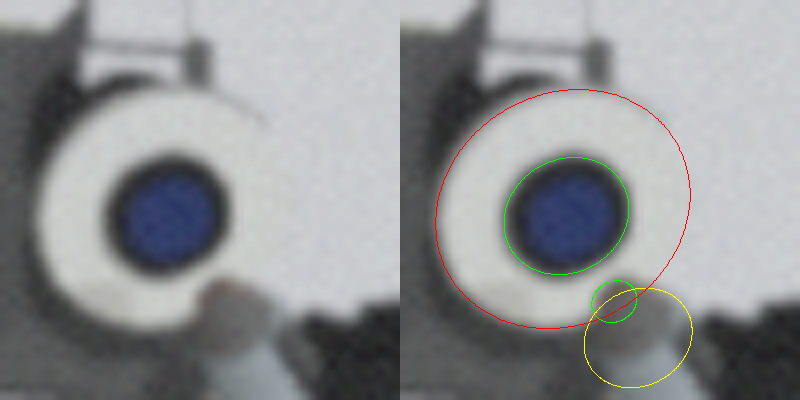

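In both views the drawn tip and the seen tip agree to about 1 px relative to the lens, or 1 to 2 mm. In the side crop the tip is at (202,217). In the top crop the tip and the lens share the same offset of about 1 px to the right. Last, I'll check the rest of the scene.

```bash
python3 - <<'E'
from plan import *
from snap import *
snap("end",{"side":(200,80,240,220,3)})
print(ctrl.get_dq().round(4),(ctrl.get_position()-L-.12*d).round(4),ctrl.get_grip_width(),ctrl.get_force().round(2),ctrl.get_time_s())
E
```

```text
[ 0.0001  0.0011  0.0006  0.0023  0.0005 -0.    ] [-0. -0.  0.] 0.02731699517303076 [ 0.16  0.31 -0.77] 10.8833
```

View pics/side_end.png

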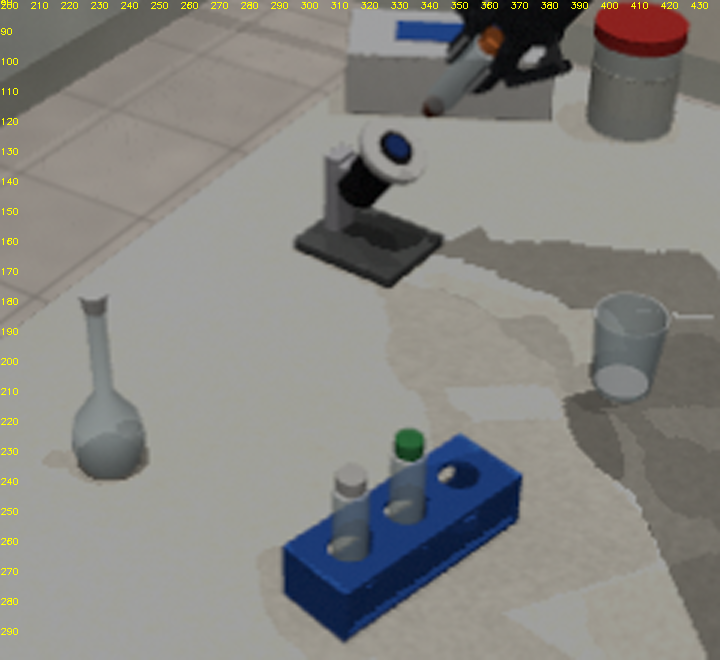

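The orange tube's hole at (353,237) is empty. White and green still stand in the rack, and the beaker (410,196) and flask (236,225) are unmoved. The tube is held in line with the lens, so I'm handing in.

```bash
python3 -c "
from rig import ctrl
ctrl.pause(.3);print(ctrl.get_dq().round(4));ctrl.sign_off()"
```

```text
[-0.0001 -0.0021  0.0009  0.0008  0.0003 -0.0009]
the job is handed in; nothing more can be done
```

I gripped the orange-stoppered tube at 20 N and drew it straight up out of the rack. It is now held on the camera's line of sight, stopper away from the lens, with its tip about 6 cm in front. I handed in at about 11 s of robot time.

**Last checks:**
- **Arm:** it was within 0.2 mm of the commanded pose, with joint speeds at or below 0.002 rad/s. The force on the tool was about 1 N.
- **Grip:** steady at 27.3 mm on the 28 mm tube. The side load on closing was about 2 N.
- **Tip against lens:** the tip sat where predicted relative to the lens to within about 1 px (1–2 mm) in both views.
- **Rest of the scene:** the white and green tubes still stand in the rack, and the beaker and flask have not moved.

**Disagreements:**
- **Camera offset:** the two views differed by 3–4 mm in y for the lens and tube (6 mm for the white tube). I used roughly the mean, and compared tip and lens within each picture.
- **Camera direction:** fitting the light ring's outline alone gave an azimuth of 155°. The base plate edges and the barrel's rear end gave 176° (the single edges ranged from 173° to 177°), so I used 176°.

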